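# Show the red sample nail to the macro camera

### The job

The teacher wants to look down the barrel of the red sample nail on the macro camera to judge its C-curve: take the wand with the red nail out of the rest by its handle and hold it up in the air so that the nail's free edge points straight into the lens along the camera's line of sight, painted side up and not rolled to one side, with its tip in the middle of the picture, 10 cm from the lens glass. Do not touch the nail with the fingers or bump it on anything, do not touch the camera or its stand, and leave the other wands, the bottle and the jar where they are. Finish while still holding the wand there, motionless; do not put it down or let go.

Things in the scene. Friction and masses are not known exactly. Their poses are not given: they have to be found in the camera images.
- wand_red: wand with the RED nail, lying level in a rest groove, nail away from the robot. White flat-sided handle 100 x 14 x 12 mm (x, y, z) with red end cap, steel neck, nail at +x. Origin: middle of the handle, 36 mm above the table at the start; x along the handle to the nail's free edge, y across, z out of the painted side. Handle spans x -50 to +50 mm. About 30 to 48 g, balanced near the origin
- wand_red_tip (a point): middle of the free edge of the red nail, 98 mm ahead (+x) of the origin of wand_red, on the handle's centre line; axes as wand_red
- wand_blue: the same wand with a blue nail and cap (leave it alone); origin and axes as for the red one
- wand_black: the same wand with a black nail and cap (leave it alone); origin and axes as for the red one
- rest: pink fixed rest: base plate 110 x 236 x 6 mm (x, y, z), two bars 8 mm thick along y at x = -42 and +42 mm, clear between. Bars 37 mm high with three grooves 17 mm wide, 7 mm deep at y = -70, 0, +70 mm; a wand lies along x in each pair, in any order: lift it straight up. The rest may stand left or right. Origin: centre of its underside
- lens (a point): centre of the front glass of the macro camera: black and silver barrel, 40 mm diameter, 85 mm long, white ring light round the lens, on a column stand. It looks back towards the robot and 14 to 31 degrees below level. Axes: x from the glass back into the barrel (it looks along -x), y level, z the camera's up
- focus (a point): point in the air where the nail tip is to be shown: 100 mm straight out from the lens glass on its line of sight, 0.17 to 0.30 m above the table. Axes as lens; a nail shown rightly has the wand's x, y, z along this x, y, z
- stand: fixed column stand of the camera: steel foot 100 x 130 x 12 mm, column 14 mm in diameter, 390 mm high, 215 mm along +x from the origin. Camera height and tilt are clamped. Not to be touched. Origin: on the table, about under the focus; x towards the column
- bottle: black gel polish bottle, 29 mm in diameter, 76 mm high, standing loose on the table (leave it alone). Origin: centre of its underside
- jar: small glass jar with black lid, 39 mm in diameter, 24 mm high, standing loose on the table (leave it alone). Origin: centre of its underside
- wand_red_nail: the red false nail at the end of that wand, 38 mm long, 14 mm wide, arched like a gutter, painted outer side up; spans x = 60 to 98 mm in the wand's frame. Not to be touched. Origin and axes as wand_red
Mind the look-alikes: they are no part of the job. Leave any green look-alike of the wand_red alone.

How it is judged (in metres and radians):
On the way:
1. the red wand is gripped and lifted clear of the rest (height (world z) of wand_red above 0.07 m and contact force between the fingers and wand_red above 0.5 N and contact force between wand_red and rest below 0.05 N), for 0.1 s.
At the end, for the whole second after the job is handed in: Red wand held by its handle in the air, touching only the fingers: nail tip 8 to 12 cm from the lens, within 15 mm of its line of sight, wand within 0.2 rad of that line, edge to the lens, painted side up, roll under 0.25 rad, motionless; other things within 10 mm of where they were (x of wand_red_tip in the frame of focus between -0.02 and 0.02 m and y of wand_red_tip in the frame of focus between -0.015 and 0.015 m and z of wand_red_tip in the frame of focus between -0.015 and 0.015 m and angle between the x axis of wand_red and the x axis of focus, either way round below 0.2 rad and angle between the y axis of wand_red and the y axis of focus, either way round below 0.25 rad and angle between wand_red's own z axis and vertical below 1 rad and x of wand_red in the frame of focus below -0.05 m and height (world z) of wand_red above 0.08 m and contact force between the fingers and wand_red above 0.5 N and contact force between wand_red and rest below 0.05 N and contact force between wand_red and stand below 0.05 N and x of the grasp point in the frame of wand_red between -0.06 and 0.055 m and linear speed of wand_red below 0.02 m/s and angular speed of wand_red below 0.15 rad/s and distance of each of wand_blue, wand_black, bottle, jar from where it was at the start of the episode below 0.01 m); the arm keeps its last pose, push and grip.
It fails at once if the red nail is touched by the fingers or bumped (over 1 N) (contact force between wand_red_nail and anything else above 1 N).
It fails at once if the camera or its stand is touched (contact force between anything else and stand above 0.5 N).
It fails at once if another wand, the bottle or the jar is moved by more than 15 mm or lifted (distance of any of wand_blue, wand_black, bottle, jar from where it was at the start of the episode above 0.015 m).
It also fails if it takes over 45 s, if anything falls off the work surface, if the arm or the gripper's body presses on something with over 40 N, if the wrist force passes 120 N, or if a joint passes its speed limit or range.

### The arm

A 7-joint arm with a two-finger parallel gripper is mounted at the origin on the work surface. World frame = base frame: x ahead of the robot, y to its left, z up, the work surface at z = 0. Lengths are in mm, angles in rad, forces in N, time in s.
With the tool pointing down it reaches from about 350 to 900 mm from the base axis. Payload 8.1 kg.
Tool frame: the origin (TCP) lies at the very end of the fingers, on their centre line; the grasp point (between the pads) lies 19 mm behind it; y points along the fingers, z is the direction in which the jaws open and shut, and the axes are right-handed (so a half turn about y gives the same grasp; the last joint's range is limited). The gripper opens to 85 mm and grips with 20 to 120 N. Pads are 22 mm wide; open, the fingers measure 114 mm over their backs; the gripper's body (76 mm by 85 mm) begins 54 mm behind the grasp point. The pads swing forward as they close: fully open they stand 13 mm farther back than shut.
Start: joints at [-1.209, 0.434, 0.025, 1.573, -0.012, 1.134, -0.075], TCP at [280.18, 558.695, 231.323] pointing down, gripper open.
Joint ranges: [-2.62, 2.62], [-0.44, 2.09], [-1.27, 1.32], [0.08, 2.57], [-1.32, 4.46], [0.12, 2], [-2.74, 2.74]. Speed limits (rad/s): [2.22, 2.22, 3.01, 3.01, 3.14, 3.14, 3.14].

### API

Orientations are given as a rotation vector (axis times angle).
In Python, from station import r, viewer gives the robot as it stands. The module is installed in compiled form; this text tells all that it offers.
- The arm moves only by the tool servo_tool, never from a script. Its argument "commands" is a list of rows, each an object with "travel": the shift along the tool's x, y, z as a fraction of full scale, a list of three; "twist": the turn, a rotation vector about the tool's x, y, z as a fraction of full scale, a list of three; "fingers": the closure, from -1 (fully open) to 1 (shut). A call has 1 to 10 rows; each row is the pose to reach, as a shift and turn from the pose commanded when the call began, along the tool's axes at that moment; what a row does not reach only later rows make up. Full scale, the value 1, is 500 mm for a shift and 90 degrees for a turn. A row lasts 1/12 s, in which the tool goes at most 41.7 mm and 7.16 degrees, less where a joint would pass 70% of its speed; a pose out of reach is approached as far as the arm can. A call with a number of a shift or a turn outside -1 to 1 is refused whole. A call with a gripper value outside its range is refused whole. The fingers move at their own pace and stop on an object; "squeeze" is the grip in N (left out, the last holds). Time passes only in rows, so rows that repeat a pose let the fingers close. It gives the time, the measured TCP pose, the force and the opening at its end, in the units of the state.
- r.read_state(): the state, without advancing time (a new reading comes with each control period).
- viewer.read_camera(name): name is "scene" or "side" or "wrist"; returns the picture (400x640x3 uint8, red, green, blue); there is no depth.
- viewer.camera_params(name): a dict with "fov_y" (degrees; the focal length in pixels is half the picture's height over the tangent of half this angle, whatever the lens; pixels are square), "cx", "cy" (the principal point, pixels), "xyz" and "orientation" of the camera in the world. Camera axes: x right, y up, looking along -z (the intrinsics and any distortion apply to the point x, -y, -z); pixel columns grow to the right and rows downward; lengths in mm; the calibration is good to about 2 mm. The wrist camera is an equidistant fisheye: a pixel r from the principal point sees the ray r / f radians off the axis. A picture is of the moment at which its call begins: read the wrist's pose just before it. camera_params takes no time and is no camera call; for the wrist camera it gives the pose at the moment of the call.
- r.job_done(): hands the job in, once; it reports no verdict.
The state is a dict: "time_s": time; "joint_pos": joint angles; "joint_velocities": joint speeds; "joint_efforts": joint torques, N m; "position": TCP position; "tcp_rot": TCP orientation; "contact_force": force on the tool from outside, world axes, zero at the start; "moment": the same for the moment, N m; "width": opening from 0.0 (shut) to 1.0 (fully open).
Only numpy, scipy, OpenCV 4.12 (cv2) and the standard library are available. Lean on these libraries where they do the work, as an engineer would, in place of code of your own. Each camera call takes 0.05 s, during which the arm holds its last target. There are 200 camera calls.

## Working session

There is one attempt and no reset: what is moved stays moved. The work goes in short steps, Python scripts to look and compute and a tool call to move; the robot and the scene stay as the last step left them, time stands still between calls to the robot, and variables do not carry over. Pictures are saved under pics/ and viewed, about 8 in all and at most 12, crops included, and the job is handed in when it is done.

Besides the shell and the picture viewer there is one more tool, called after "Call:" as name(argument=value, ...), one argument or row to a line, values as JSON. servo_tool: Moves the arm, as the interface text tells. Shift numbers are shares of 500 mm and turn numbers shares of 90 degrees, none past 1 either way. Its arguments: {"type":"object","properties":{"commands":{"type":"array","items":{"type":"object","properties":{"travel":{"type":"array","items":{"type":"number"}},"twist":{"type":"array","items":{"type":"number"}},"fingers":{"type":"number"}}}},"squeeze":{"type":"number"}},"required":["commands"]}

```bash
mkdir -p pics
cat > h.py <<'E'
import numpy as np, cv2
from scipy.spatial.transform import Rotation as R
from station import r, viewer
def cam(n):
    p=viewer.camera_params(n); return p
def snap(n,f):
    p=cam(n); im=viewer.read_camera(n); cv2.imwrite(f'pics/{f}.png',im[:,:,::-1]); return im,p
def rot(o):
    o=np.array(o,float)
    return o if o.shape==(3,3) else R.from_rotvec(o).as_matrix()
def ray(p,u,v,fish=False):
    f=200/np.tan(np.radians(p['fov_y']/2)); x,y=u-p['cx'],v-p['cy']
    if fish:
        q=np.hypot(x,y)+1e-9; t=q/f; d=np.array([x/q*np.sin(t),-y/q*np.sin(t),-np.cos(t)])
    else: d=np.array([x/f,-y/f,-1.])
    d=rot(p['orientation'])@d
    return np.array(p['xyz'],float),d/np.linalg.norm(d)
def onz(p,u,v,z,fish=False):
    o,d=ray(p,u,v,fish); return o+d*(z-o[2])/d[2]
def tri(rs):
    A=sum(np.eye(3)-np.outer(d,d) for o,d in rs); b=sum((np.eye(3)-np.outer(d,d))@o for o,d in rs)
    X=np.linalg.solve(A,b); return X,[np.linalg.norm(np.cross(X-o,d)) for o,d in rs]
def proj(p,X,fish=False):
    f=200/np.tan(np.radians(p['fov_y']/2)); c=rot(p['orientation']).T@(np.array(X)-p['xyz']); x,y,z=c[0],-c[1],-c[2]
    if fish:
        q=np.hypot(x,y); t=np.arctan2(q,z); return p['cx']+f*t*x/q,p['cy']+f*t*y/q
    return p['cx']+f*x/z,p['cy']+f*y/z
E
python3 - <<'E'
from h import *
for n in('scene','side','wrist'):
    im,p=snap(n,n+'0'); print(n,p)
print(r.read_state())
E
```

```text
scene {'fov_y': 43.605964632564124, 'cx': 313.5881735454627, 'cy': 196.34630320686372, 'xyz': array([1320.0500622 ,  302.34956096,  976.58180591]), 'orientation': array([0.51401796, 0.81781821, 1.84573786])}
side {'fov_y': 52.15043884525948, 'cx': 315.5291824625427, 'cy': 196.4195048742826, 'xyz': array([ 460.8123068 , -810.64157505,  971.17570841]), 'orientation': array([ 0.75291591, -0.025671  , -0.11990409])}
wrist {'fov_y': 65.70646984690485, 'cx': 318.48942827962753, 'cy': 203.59091173876303, 'xyz': array([204.63016789, 596.36864032, 372.59202873]), 'orientation': array([-0.29954119, -0.18368797,  1.09363946])}
{'time_s': 0.15, 'joint_pos': array([-1.20856302,  0.4350555 ,  0.02502709,  1.57385351, -0.01160085,
        1.13401603, -0.07510064]), 'joint_velocities': array([ 0.00149743, -0.0034407 , -0.00154361, -0.00148782,  0.00077383,
        0.00081884,  0.00013159]), 'joint_efforts': array([ 1.17445383e-03, -6.70880127e+01,  1.02570914e+00, -3.16450882e+01,
        1.56253134e-02,  9.01032065e-03,  6.84642146e-06]), 'position': array([280.07302465, 558.3197235 , 230.72486478]), 'tcp_rot': array([-1.54105945,  0.36474914, -0.36451914]), 'contact_force': array([-0.88279957,  0.02964912,  0.30409536]), 'moment': array([-0.0428562 , -0.01517929, -0.05315779]), 'width': 0.99896526361595}
```

View pics/scene0.png

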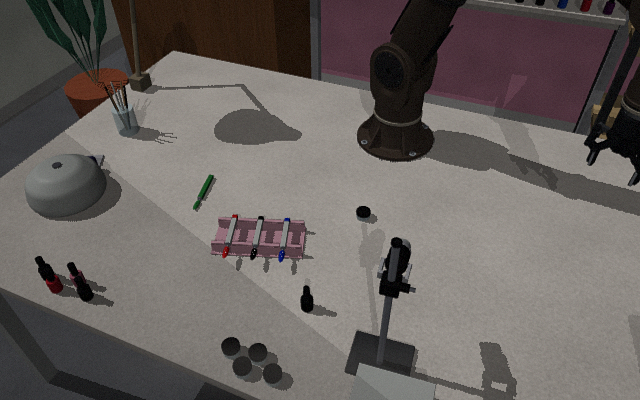

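View pics/side0.png

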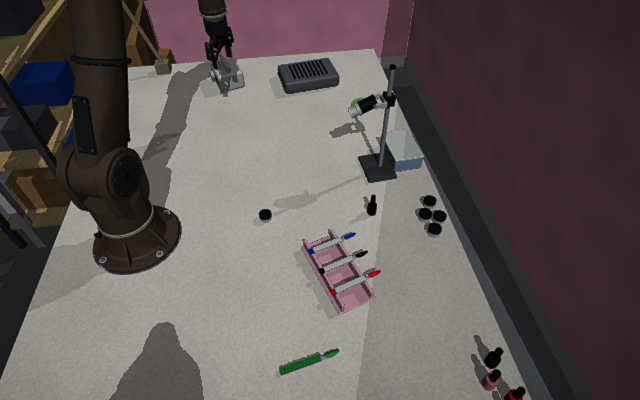

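View pics/wrist0.png

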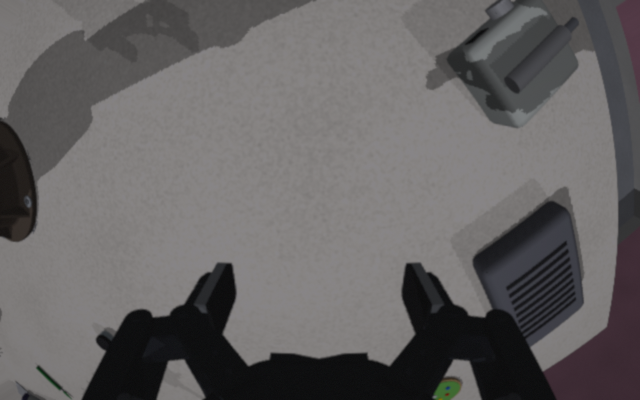

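Scene: the candidates are the red-nail wand at scene (230,235) / side (356,282), black (257,237), blue (285,238), and a green look-alike lying on the table at (204,192). Red polish bottles are at (50,275). The macro camera is at scene (396,265) / side (370,104). I choose the red-nail wand in the rest and check it in a close crop.

Run:
```python
from h import *
S=cv2.imread('pics/scene0.png'); D=cv2.imread('pics/side0.png')
c=lambda I,x,y,w,h,k:cv2.resize(I[y:y+h,x:x+w],None,fx=k,fy=k,interpolation=cv2.INTER_CUBIC)
a=np.hstack([c(S,205,205,80,60,5),c(D,310,240,80,60,5)])
b=np.hstack([c(S,360,230,80,60,5),c(D,335,80,80,60,5)])
m=np.vstack([a,b]); m=cv2.convertScaleAbs(m,alpha=1.4); cv2.imwrite('pics/crop1.png',m)
ps,pd=cam('scene'),cam('side')
def mask(I,lo,col):
    h=cv2.cvtColor(I,cv2.COLOR_BGR2HSV)
    if col=='red': k=((h[...,0]<8)|(h[...,0]>172))
    else: k=(h[...,0]>105)&(h[...,0]<130)
    return (k&(h[...,1]>150)&(h[...,2]>60)).astype(np.uint8)
for nm,I,x,y,w,h in(('scene',S,205,205,110,65),('side',D,295,225,100,95)):
  for col in('red','blue'):
    n,l,st,ce=cv2.connectedComponentsWithStats(mask(I,0,col)[y:y+h,x:x+w])
    for i in range(1,n):
        if st[i,4]>5: print(nm,col,st[i]+np.array([x,y,0,0,0]),ce[i]+[x,y],onz(cam(nm),*(ce[i]+[x,y]),40).round(1))
```

```text
scene red [232 215   5   3  13] [234.23076923 215.84615385] [ 550.1 -279.9   40. ]
scene red [222 246   7  12  47] [225.04255319 251.68085106] [ 667.9 -237.4   40. ]
scene blue [284 218   5   3  13] [286.30769231 219.07692308] [ 507.7 -146.8   40. ]
scene blue [279 250   5  12  42] [280.73809524 255.23809524] [ 624.9 -105.2   40. ]
side red [368 270  13   8  47] [373.82978723 273.46808511] [ 665.3 -240.5   40. ]
side red [330 289   6   7  31] [332.83870968 291.83870968] [ 549.8 -280.6   40. ]
side blue [344 233  12   6  35] [349.31428571 235.6       ] [ 623.  -107.8   40. ]
side blue [309 248   5   7  23] [310.86956522 251.04347826] [ 508.  -146.8   40. ]
```

View pics/crop1.png

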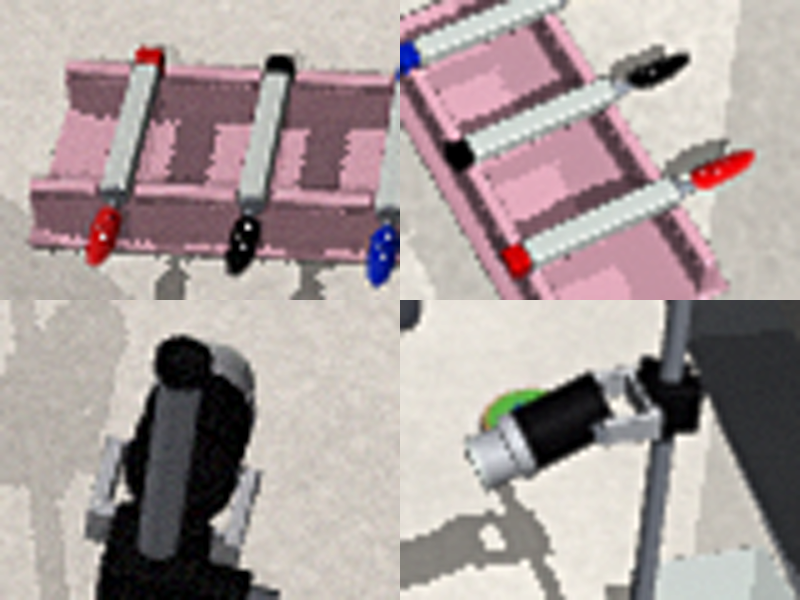

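The crop confirms it: the red-nailed wand with the red cap is in the last groove at the negative-y end, scene crop (125,150). The macro camera's ring light faces robot-ward and down in side crop (490,460).

Run:
```python
from h import *
ps,pd=cam('scene'),cam('side'); s=r.read_state()
T=R.from_rotvec(s['tcp_rot']).as_matrix(); print('tool axes cols\n',T.round(3))
pw=cam('wrist'); W=rot(pw['orientation']); print('cam in tool',(T.T@(pw['xyz']-s['position'])).round(1)); print('wrist view dir in tool',(T.T@-W[:,2]).round(3),'right',(T.T@W[:,0]).round(3))
print('cap',tri([ray(ps,234.2,215.8),ray(pd,332.8,291.8)]));print('nail',tri([ray(ps,225.0,251.7),ray(pd,373.8,273.5)]))
# column
print('coltop side',onz(pd,392,67,390).round(1),'scene',onz(ps,396.5,241.5,390).round(1))
for px in((384,165),(383,168)): print('colbase side',onz(pd,*px,12).round(1))
print('scene base',onz(ps,381,361,12).round(1))
# foot contour
for n,I,roi in(('scene',cv2.imread('pics/scene0.png'),(340,325,80,55)),('side',cv2.imread('pics/side0.png'),(355,148,45,37))):
    g=cv2.cvtColor(I,cv2.COLOR_BGR2GRAY); x,y,w,h=roi; k=(g[y:y+h,x:x+w]<75).astype(np.uint8)
    c=max(cv2.findContours(k,0,2)[0],key=cv2.contourArea)+[x,y]; ap=cv2.approxPolyDP(c,3,True)[:,0]
    for q in ap: print(n,q,onz(cam(n),*q,12).round(0))
# lens along side ray with assumed height
for z in(250,280,310): print('lens side z',z,onz(pd,351.5,113.5,z).round(0),'barrel back',onz(pd,377,100,z+35).round(0))
for z in(300,340): print('scene barrel', z,onz(ps,400,255,z).round(0))
```

```text
tool axes cols
 [[ 0.894 -0.     0.448]
 [-0.448 -0.001  0.894]
 [ 0.    -1.    -0.001]]
cam in tool [-8.45e+01 -1.42e+02  1.00e-01]
wrist view dir in tool [0.328 0.945 0.   ] right [ 0.002 -0.001  1.   ]
cap (array([ 549.75283085, -280.2484813 ,   39.65520748]), [np.float64(0.027490418862604418), np.float64(0.027490418862838945)])
nail (array([ 665.90749096, -239.03277503,   37.20500729]), [np.float64(0.16999865571109668), np.float64(0.16999865571111003)])
coltop side [779.5 187.  390. ] scene [789.1 202.2 390. ]
colbase side [799.4 199.1  12. ]
colbase side [792.5 184.8  12. ]
scene base [782.  204.3  12. ]
scene [356 331] [735. 132.  12.]
scene [345 372] [834. 144.  12.]
scene [355 375] [832. 165.  12.]
scene [361 362] [800. 167.  12.]
scene [419 378] [788. 287.  12.]
scene [411 365] [766. 264.  12.]
scene [414 346] [721. 258.  12.]
scene [387 339] [728. 200.  12.]
scene [387 325] [694. 190.  12.]
scene [381 325] [699. 178.  12.]
scene [379 336] [727. 182.  12.]
side [388 148] [834. 285.  12.]
side [384 148] [820. 287.  12.]
side [381 166] [788. 196.  12.]
side [381 148] [810. 289.  12.]
side [379 153] [796. 263.  12.]
side [371 149] [773. 289.  12.]
side [370 155] [763. 257.  12.]
side [358 157] [719. 253.  12.]
side [369 182] [731. 125.  12.]
side [396 178] [824. 131.  12.]
side [395 161] [842. 214.  12.]
lens side z 250 [672. 183. 250.] barrel back [748. 190. 285.]
lens side z 280 [663. 142. 280.] barrel back [735. 146. 315.]
lens side z 310 [655. 100. 310.] barrel back [723. 103. 345.]
scene barrel 300 [736. 202. 300.]
scene barrel 340 [771. 208. 340.]
```

```bash
cat >> h.py <<'E'
def wr(yaw,pitch):
    """tool matrix for wand x at yaw, pitched up (deg)"""
    return R.from_euler('ZY',[yaw,-pitch],degrees=True).as_matrix()@np.array([[1,0,0],[0,0,1],[0,-1,0]]).T.T@np.eye(3) if 0 else \
      (lambda M:np.column_stack([M[:,0],-M[:,2],M[:,1]]))(R.from_euler('ZY',[yaw,-pitch],degrees=True).as_matrix())
def go(pos,M):
    s=r.read_state(); T=R.from_rotvec(s['tcp_rot']).as_matrix()
    t=T.T@(np.array(pos)-s['position']); w=R.from_matrix(T.T@M).as_rotvec()
    print('travel',(t/500).round(3),'twist',(np.degrees(w)/90).round(3),'rows',np.linalg.norm(t)/41.7,np.degrees(np.linalg.norm(w))/7.16)
E
python3 - <<'E'
from h import *
go([470,160,340],wr(5,25))
E
```

```text
travel [ 0.697 -0.218 -0.542] twist [ 0.077 -0.346 -0.271] rows 10.901962278745312 5.605123426650793
```

Call:
servo_tool(
  commands=[
    {"travel": [0.7, -0.22, -0.54], "twist": [0.077, -0.346, -0.271], "fingers": -1},
    {"travel": [0.7, -0.22, -0.54], "twist": [0.077, -0.346, -0.271], "fingers": -1},
    {"travel": [0.7, -0.22, -0.54], "twist": [0.077, -0.346, -0.271], "fingers": -1},
    {"travel": [0.7, -0.22, -0.54], "twist": [0.077, -0.346, -0.271], "fingers": -1},
    {"travel": [0.7, -0.22, -0.54], "twist": [0.077, -0.346, -0.271], "fingers": -1},
    {"travel": [0.7, -0.22, -0.54], "twist": [0.077, -0.346, -0.271], "fingers": -1},
    {"travel": [0.7, -0.22, -0.54], "twist": [0.077, -0.346, -0.271], "fingers": -1},
    {"travel": [0.7, -0.22, -0.54], "twist": [0.077, -0.346, -0.271], "fingers": -1},
    {"travel": [0.7, -0.22, -0.54], "twist": [0.077, -0.346, -0.271], "fingers": -1},
    {"travel": [0.7, -0.22, -0.54], "twist": [0.077, -0.346, -0.271], "fingers": -1},
  ],
)

```text
time_s: 0.98
position: [455.8, 192.4, 332.4]
tcp_rot: [-1.522, -0.409, -0.274]
contact_force: [0.8, 0.6, -0.2]
width: 1.0
```

Call:
servo_tool(
  commands=[
    {"travel": [0, 0, 0], "twist": [0, 0, 0], "fingers": -1},
    {"travel": [0, 0, 0], "twist": [0, 0, 0], "fingers": -1},
  ],
)

```text
time_s: 1.15
position: [456.5, 192.0, 332.7]
tcp_rot: [-1.522, -0.406, -0.279]
contact_force: [-0.9, 0.4, -1.0]
width: 0.999
```

Run:
```python
from h import *
im,p=snap('wrist','w1'); s=r.read_state(); print(s['time_s'],s['position'],s['joint_pos'].round(2)); print(p['xyz'])
print('pred lens',proj(p,[672,183,250],True))
np.save('w1p.npy',p,allow_pickle=True)
```

```text
1.2 [455.68893694 193.75561621 332.1081367 ] [-0.98 -0.11  0.26  2.07  0.37  0.85  0.74]
[320.07023534 180.5260177  425.38448061]
pred lens (np.float64(297.2531418742393), np.float64(307.3352558360077))
```

View pics/w1.png

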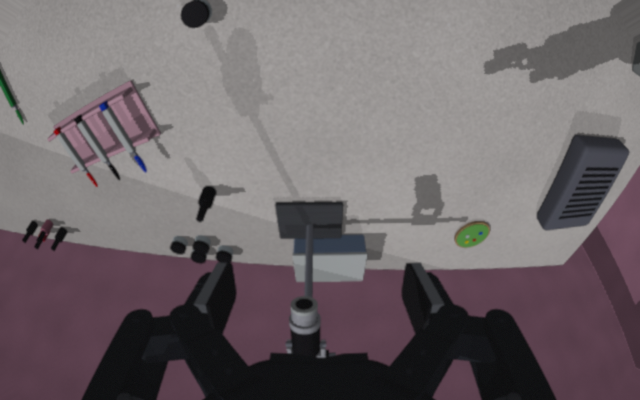

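Wrist view (upside down): macro camera end-on with its lens at about (304,304), barrel running to (307,350), column up to the foot at (310,220). The rough estimate predicts (297,307), so it holds. I zoom in on it to get accurate pixels.

Run:
```python
from h import *
I=cv2.imread('pics/w1.png')[285:365,265:345]; D=cv2.imread('pics/side0.png')[85:130,340:400]
a=cv2.resize(I,(400,400),interpolation=cv2.INTER_CUBIC); b=cv2.resize(D,(400,300),interpolation=cv2.INTER_CUBIC)
a=cv2.resize(I,(560,560),interpolation=cv2.INTER_CUBIC)[:400,80:480]
b=np.vstack([b,np.zeros((100,400,3),np.uint8)])
cv2.imwrite('pics/c2.png',cv2.convertScaleAbs(np.hstack([a,b]),alpha=1.5))
```

```text
(no output)
```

View pics/c2.png

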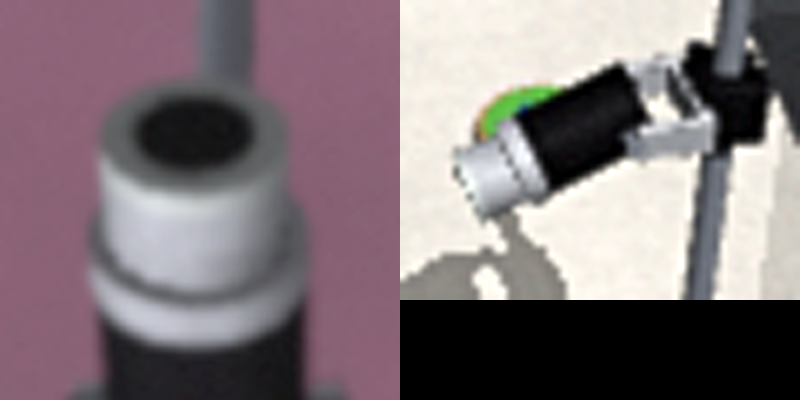

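```bash
cat > fin.py <<'E'
from h import *
p=np.load('w1p.npy',allow_pickle=True).item(); pd=cam('side')
wc=lambda x,y:ray(p,276.43+x/7,285+y/7,True)
sc=lambda x,y:ray(pd,340+(x-400)/6.667,85+y/6.667)
L,e=tri([wc(194,135),sc(469,185)])
if __name__=='__main__':
    print('lens',L.round(1),e)
    for b in((638,103),(640,106),(632,108)):
        n1=np.cross(wc(194,135)[1],wc(204,400)[1]); n2=np.cross(sc(469,185)[1],sc(*b)[1])
        d=np.cross(n1,n2); d/=np.linalg.norm(d); d*=np.sign(d[0]); print('axis',d.round(3),'yaw',np.degrees(np.arctan2(d[1],d[0])).round(1),'pitch',np.degrees(np.arcsin(d[2])).round(1))
        v=np.array([np.cos(np.arctan2(190-L[1]+7,784-L[0])),np.sin(np.arctan2(197-L[1],784-L[0])),0]); nv=np.cross(v,[0,0,1]); d=np.cross(nv,n2); d/=np.linalg.norm(d);d*=np.sign(d[0]); print('  with column yaw',np.degrees(np.arctan2(d[1],d[0])).round(1),np.degrees(np.arcsin(d[2])).round(1))
    # black front edge of barrel on axis: collar points
    for a,b in(((198,262),(522,158)),):
        print(tri([wc(*a),sc(*b)]))
    # column from wrist: ray near foot top / at height
    for q in((310,228),(309,240)): print('col wrist z12',onz(p,*q,12,True).round(0))
E
python3 fin.py
python3 - <<'E'
from h import *
c=np.array([549.75,-280.25,39.6]); n=np.array([665.9,-239.03,37.2]); d=n-c; print('yaw',np.degrees(np.arctan2(d[1],d[0])),np.linalg.norm(d))
y=np.arctan2(d[1],d[0]); u=np.array([np.cos(y),np.sin(y)]); m=(c[:2]+n[:2])/2-16*u; print('origin',m)
go([m[0],m[1],150],wr(np.degrees(y),0))
E
```

```text
lens [670.3 191.6 246.5] [np.float64(0.40357276714459084), np.float64(0.40357276714451146)]
axis [0.92  0.075 0.384] yaw 4.6 pitch 22.6
  with column yaw 2.7 24.0
axis [0.929 0.074 0.362] yaw 4.6 pitch 21.3
  with column yaw 2.7 22.6
axis [0.925 0.074 0.372] yaw 4.6 pitch 21.9
  with column yaw 2.7 23.2
(array([694.45284538, 192.9396287 , 259.42864993]), [np.float64(1.190911720468679), np.float64(1.190911720468526)])
col wrist z12 [791. 203.  12.]
col wrist z12 [830. 203.  12.]
yaw 19.539057531697694 123.2707219902601
origin [ 592.74638045 -264.99118982]
travel [ 0.023  0.411 -0.938] twist [ 0.035 -0.16   0.277] rows 12.28409508551618 4.044668748900856
```

Call:
servo_tool(
  commands=[
    {"travel": [0.023, 0.41, -0.938], "twist": [0.035, -0.16, 0.277], "fingers": 0},
    {"travel": [0.023, 0.41, -0.938], "twist": [0.035, -0.16, 0.277], "fingers": 0},
    {"travel": [0.023, 0.41, -0.938], "twist": [0.035, -0.16, 0.277], "fingers": 0},
    {"travel": [0.023, 0.41, -0.938], "twist": [0.035, -0.16, 0.277], "fingers": 0},
    {"travel": [0.023, 0.41, -0.938], "twist": [0.035, -0.16, 0.277], "fingers": 0},
    {"travel": [0.023, 0.41, -0.938], "twist": [0.035, -0.16, 0.277], "fingers": 0},
    {"travel": [0.023, 0.41, -0.938], "twist": [0.035, -0.16, 0.277], "fingers": 0},
    {"travel": [0.023, 0.41, -0.938], "twist": [0.035, -0.16, 0.277], "fingers": 0},
    {"travel": [0.023, 0.41, -0.938], "twist": [0.035, -0.16, 0.277], "fingers": 0},
    {"travel": [0.023, 0.41, -0.938], "twist": [0.035, -0.16, 0.277], "fingers": 0},
  ],
)

```text
time_s: 2.03
position: [544.8, -101.2, 212.2]
tcp_rot: [-1.554, -0.27, 0.274]
contact_force: [0.8, 0.9, 0.6]
width: 0.501
```

Run:
```python
from h import *
go([592.7,-265,150],wr(19.5,0)); print(r.read_state()['joint_pos'].round(2))
```

```text
travel [-0.021  0.125 -0.341] twist [-0.     0.004 -0.002] rows 4.355835531567465 0.05034746523373716
[-0.39  0.38  0.65  1.81 -0.26  1.04  2.28]
```

Call:
servo_tool(
  commands=[
    {"travel": [-0.021, 0.125, -0.341], "twist": [0, 0.004, -0.002], "fingers": 0},
    {"travel": [-0.021, 0.125, -0.341], "twist": [0, 0.004, -0.002], "fingers": 0},
    {"travel": [-0.021, 0.125, -0.341], "twist": [0, 0.004, -0.002], "fingers": 0},
    {"travel": [-0.021, 0.125, -0.341], "twist": [0, 0.004, -0.002], "fingers": 0},
    {"travel": [-0.021, 0.125, -0.341], "twist": [0, 0.004, -0.002], "fingers": 0},
    {"travel": [-0.021, 0.125, -0.341], "twist": [0, 0.004, -0.002], "fingers": 0},
    {"travel": [-0.021, 0.125, -0.341], "twist": [0, 0.004, -0.002], "fingers": 0},
    {"travel": [-0.021, 0.125, -0.341], "twist": [0, 0.004, -0.002], "fingers": 0},
  ],
)

```text
time_s: 2.7
position: [592.1, -263.1, 151.0]
tcp_rot: [-1.553, -0.267, 0.265]
contact_force: [1.0, 0.2, 0.5]
width: 0.501
```

Run:
```python
from h import *
go([592.7,-265,150],wr(19.5,0)); print(r.read_state()['joint_pos'].round(2))
im,p=snap('wrist','w2')
h=cv2.cvtColor(im,cv2.COLOR_RGB2HSV); k=(((h[...,0]<8)|(h[...,0]>172))&(h[...,1]>150)&(h[...,2]>60)).astype(np.uint8)
n,l,st,ce=cv2.connectedComponentsWithStats(k); P=[]
for i in range(1,n):
    if st[i,4]>25:
        q=onz(p,*ce[i],40,True); P.append(q); print(st[i],ce[i].round(1),q.round(1))
```

```text
travel [-0.     0.002 -0.004] twist [-0.001 -0.001  0.001] rows 0.054249020828099216 0.023104172023962023
[-0.05  0.6   0.6   1.64 -0.39  1.02  2.59]
[310 142  17  14 219] [317.7 148.6] [ 550.6 -278.2   40. ]
[311 260  13  32 318] [317.  274.2] [ 663.7 -239.3   40. ]
[ 52 309  10   8  42] [ 56.4 312.4] [ 885.9 -572.8   40. ]
```

View pics/w2.png

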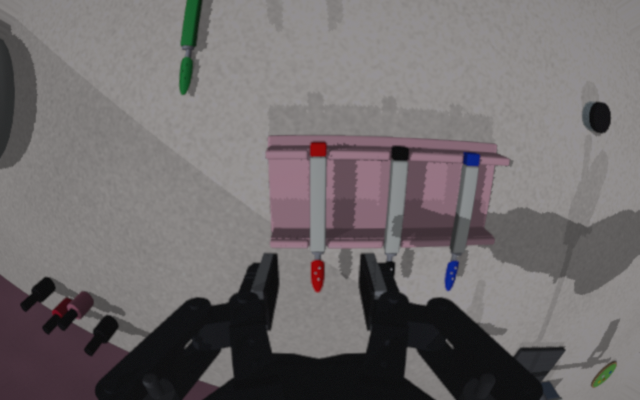

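Wrist view: the red wand runs from (318,149) to (317,290), centred between the open fingers. Its position agrees with the earlier estimate to about 1 mm. Going down.

Call:
servo_tool(
  commands=[
    {"travel": [0, 0.06, -0.004], "twist": [0, 0, 0], "fingers": 0},
    {"travel": [0, 0.12, -0.004], "twist": [0, 0, 0], "fingers": 0},
    {"travel": [0, 0.18, -0.004], "twist": [0, 0, 0], "fingers": 0},
    {"travel": [0, 0.18, -0.004], "twist": [0, 0, 0], "fingers": 0},
  ],
)

```text
time_s: 3.08
position: [590.2, -263.0, 57.0]
tcp_rot: [-1.549, -0.264, 0.269]
contact_force: [-1.3, 1.2, -0.7]
width: 0.502
```

Run:
```python
from h import *
go([592.2,-264.5,18],wr(19.3,0)); print(r.read_state()['joint_pos'].round(2))
```

```text
travel [ 0.003  0.078 -0.005] twist [-0.004  0.002 -0.002] rows 0.9374227741538522 0.05497713650797736
[-0.    0.7   0.54  1.72 -0.45  0.86  2.64]
```

Call:
servo_tool(
  commands=[
    {"travel": [0.003, 0.04, -0.004], "twist": [0, 0, 0], "fingers": 0},
    {"travel": [0.003, 0.078, -0.004], "twist": [0, 0, 0], "fingers": 0},
    {"travel": [0.003, 0.078, -0.004], "twist": [0, 0, 0], "fingers": 0},
  ],
)

```text
time_s: 3.33
position: [594.1, -266.4, 21.5]
tcp_rot: [-1.552, -0.266, 0.265]
contact_force: [-1.0, 1.3, 0.6]
width: 0.501
```

Call:
servo_tool(
  commands=[
    {"travel": [0, 0, 0], "twist": [0, 0, 0], "fingers": 0.4},
    {"travel": [0, 0, 0], "twist": [0, 0, 0], "fingers": 0.7},
    {"travel": [0, 0, 0], "twist": [0, 0, 0], "fingers": 1},
    {"travel": [0, 0, 0], "twist": [0, 0, 0], "fingers": 1},
    {"travel": [0, 0, 0], "twist": [0, 0, 0], "fingers": 1},
    {"travel": [0, 0, 0], "twist": [0, 0, 0], "fingers": 1},
    {"travel": [0, 0, 0], "twist": [0, 0, 0], "fingers": 1},
    {"travel": [0, 0, 0], "twist": [0, 0, 0], "fingers": 1},
  ],
  squeeze=40,
)

```text
time_s: 4.0
position: [594.6, -264.7, 24.7]
tcp_rot: [-1.549, -0.268, 0.263]
contact_force: [-6.1, 12.2, 8.6]
width: 0.151
```

Run:
```python
from h import *
s=r.read_state(); print(s['position'],s['joint_pos'].round(2),s['width'],s['contact_force'],s['time_s'])
```

```text
[ 594.55103694 -264.7239569    24.65608861] [ 0.02  0.74  0.5   1.72 -0.48  0.8   2.66] 0.151374394469976 [-6.1265019  12.16324537  8.5509    ] 4.0
```

Call:
servo_tool(
  commands=[
    {"travel": [0, -0.02, 0], "twist": [0, 0, 0], "fingers": 1},
    {"travel": [0, -0.06, 0], "twist": [0, 0, 0], "fingers": 1},
    {"travel": [0, -0.12, 0], "twist": [0, 0, 0], "fingers": 1},
    {"travel": [0, -0.18, 0], "twist": [0, 0, 0], "fingers": 1},
    {"travel": [0, -0.24, 0], "twist": [0, 0, 0], "fingers": 1},
    {"travel": [0, -0.3, 0], "twist": [0, 0, 0], "fingers": 1},
    {"travel": [0, -0.3, 0], "twist": [0, 0, 0], "fingers": 1},
    {"travel": [0, -0.3, 0], "twist": [0, 0, 0], "fingers": 1},
  ],
)

```text
time_s: 4.67
position: [595.8, -269.5, 176.8]
tcp_rot: [-1.557, -0.271, 0.258]
contact_force: [-0.2, 0.6, -0.6]
width: 0.153
```

```bash
cat > meas.py <<'E'
from h import *
def wand():
    """red cap and nail blobs in scene/side (+wrist), triangulated"""
    out={}
    for n in('scene','side','wrist'):
        p=cam(n); im=viewer.read_camera(n); cv2.imwrite(f'pics/m_{n}.png',im[:,:,::-1])
        h=cv2.cvtColor(im,cv2.COLOR_RGB2HSV); k=(((h[...,0]<8)|(h[...,0]>172))&(h[...,1]>150)&(h[...,2]>50)).astype(np.uint8)
        N,l,st,ce=cv2.connectedComponentsWithStats(k)
        out[n]=[(ce[i],st[i,4],p) for i in range(1,N) if st[i,4]>5]
        print(n,[(c.round(1).tolist(),int(a)) for c,a,_ in out[n]])
    return out
if __name__=='__main__':
    s=r.read_state(); T=R.from_rotvec(s['tcp_rot']).as_matrix(); g=s['position']-19*T[:,1]
    print(s['time_s'],s['position'].round(1),s['joint_pos'].round(2),s['width'].round(3),s['contact_force'].round(1))
    for n in('scene','side'): print(n,'pred cap',np.round(proj(cam(n),g-47*T[:,0]),1),'nail',np.round(proj(cam(n),g+79*T[:,0]),1))
    print('wrist pred',np.round(proj(cam('wrist'),g-47*T[:,0],True),1),np.round(proj(cam('wrist'),g+79*T[:,0],True),1))
    wand()
E
python3 meas.py
```

```text
Traceback (most recent call last):
  File "meas.py", line 14, in <module>
    print(s['time_s'],s['position'].round(1),s['joint_pos'].round(2),s['width'].round(3),s['contact_force'].round(1))
                                                                     ^^^^^^^^^^^^^^^^
AttributeError: 'float' object has no attribute 'round'
```

```bash
sed -i "s/s\['width'\].round(3)/round(s['width'],3)/" meas.py; python3 meas.py
python3 - <<'E'
from h import *
from fin import L
M=wr(4.5,22); d=M[:,0]; F=L-100*d; g=F-96*d; tcp=g+19*M[:,1]; print('focus',F,'tcp',tcp)
print('pre: retreat 80mm, up 60'); pre=tcp-80*d+[0,0,60]; print(pre); go(pre,M)
E
```

```text
4.6667 [ 595.8 -269.5  176.8] [-0.04  0.57  0.61  1.61 -0.36  1.07  2.57] 0.153 [-0.2  0.6 -0.6]
scene pred cap [224.3 170.6] nail [212.8 206.1]
side pred cap [334.5 258.4] nail [381.7 238.1]
wrist pred [318.6 191.5] [318.9 386.7]
scene [([586.5, 5.4], 76), ([95.8, 73.5], 6), ([114.8, 72.7], 9), ([103.0, 74.0], 6), ([85.0, 77.3], 7), ([76.9, 77.0], 10), ([120.4, 77.3], 7), ([112.0, 80.0], 7), ([87.4, 88.8], 35), ([116.2, 86.2], 10), ([65.7, 89.2], 10), ([79.2, 89.5], 13), ([95.7, 87.7], 7), ([94.7, 93.1], 7), ([77.9, 95.0], 7), ([84.7, 100.2], 23), ([90.7, 95.5], 6), ([69.2, 96.9], 8), ([96.7, 98.3], 6), ([77.8, 102.4], 12), ([91.5, 106.0], 8), ([213.2, 207.1], 55), ([52.4, 284.9], 106)]
side [([380.3, 240.9], 54), ([334.4, 260.0], 31), ([511.3, 394.8], 40), ([520.6, 398.3], 10)]
wrist [([318.7, 190.7], 888), ([71.3, 300.3], 132)]
focus [577.87112871 184.35138155 209.00715516] tcp [496.23145004 177.9261995  155.42842895]
pre: retreat 80mm, up 60
[422.28539754 172.10651895 185.45990148]
travel [-0.033 -0.025  0.945] twist [-0.032  0.162 -0.242] rows 11.338767581441228 3.6803970224401654
```

Call:
servo_tool(
  commands=[
    {"travel": [-0.01, -0.03, 0.06], "twist": [0, 0, 0], "fingers": 1},
    {"travel": [-0.02, -0.03, 0.13], "twist": [-0.01, 0.05, -0.06], "fingers": 1},
    {"travel": [-0.03, -0.03, 0.2], "twist": [-0.02, 0.1, -0.12], "fingers": 1},
    {"travel": [-0.03, -0.03, 0.28], "twist": [-0.032, 0.162, -0.18], "fingers": 1},
    {"travel": [-0.033, -0.03, 0.36], "twist": [-0.032, 0.162, -0.242], "fingers": 1},
    {"travel": [-0.033, -0.03, 0.44], "twist": [-0.032, 0.162, -0.242], "fingers": 1},
    {"travel": [-0.033, -0.03, 0.52], "twist": [-0.032, 0.162, -0.242], "fingers": 1},
    {"travel": [-0.033, -0.03, 0.6], "twist": [-0.032, 0.162, -0.242], "fingers": 1},
    {"travel": [-0.033, -0.03, 0.66], "twist": [-0.032, 0.162, -0.242], "fingers": 1},
    {"travel": [-0.033, -0.03, 0.7], "twist": [-0.032, 0.162, -0.242], "fingers": 1},
  ],
)

```text
time_s: 5.65
position: [467.1, 42.3, 186.7]
tcp_rot: [-1.535, -0.36, -0.237]
contact_force: [-0.0, 0.1, -0.5]
width: 0.15
```

Run:
```python
from h import *
M=wr(4.5,22); go([422.3,172.1,185.5],M); s=r.read_state(); print(s['joint_pos'].round(2),s['width'],s['position'])
```

```text
travel [-0.065 -0.024  0.266] twist [ 0.     0.001 -0.002] rows 3.2934418249221413 0.021215305989962494
[-0.87  0.02  0.64  2.35  0.12  0.41  1.32] 0.14988982439200715 [467.06233323  42.2687037  186.72019547]
```

Run:
```python
from h import *
M=wr(4.5,22); go([468,175.7,176],M)
```

```text
travel [0.013 0.028 0.266] twist [ 0.     0.001 -0.002] rows 3.210180597885082 0.021215305989962494
```

Call:
servo_tool(
  commands=[
    {"travel": [0, 0.01, 0.06], "twist": [0, 0, 0], "fingers": 1},
    {"travel": [0.01, 0.02, 0.12], "twist": [0, 0, 0], "fingers": 1},
    {"travel": [0.013, 0.028, 0.18], "twist": [0, 0, 0], "fingers": 1},
    {"travel": [0.013, 0.028, 0.23], "twist": [0, 0, 0], "fingers": 1},
    {"travel": [0.013, 0.028, 0.266], "twist": [0, 0, 0], "fingers": 1},
    {"travel": [0.013, 0.028, 0.266], "twist": [0, 0, 0], "fingers": 1},
    {"travel": [0.013, 0.028, 0.266], "twist": [0, 0, 0], "fingers": 1},
  ],
)

```text
time_s: 6.23
position: [468.4, 175.1, 175.8]
tcp_rot: [-1.536, -0.361, -0.235]
contact_force: [-0.4, 0.1, 0.1]
width: 0.154
```

```bash
python3 meas.py | cut -c1-400
python3 - <<'E'
from h import *
from fin import L
M=wr(4.5,22); d=M[:,0]; F=L-100*d; g=F-96*d; tcp=g+19*M[:,1]; go(tcp,M)
S=cv2.imread('pics/m_scene.png'); D=cv2.imread('pics/m_side.png')
c=lambda I,x,y,w,h,k:cv2.resize(I[y:y+h,x:x+w],None,fx=k,fy=k,interpolation=cv2.INTER_CUBIC)
cv2.imwrite('pics/c3.png',cv2.convertScaleAbs(np.hstack([c(S,330,160,100,130,4),c(D,280,70,100,130,4)]),alpha=1.4))
E
```

```text
6.2333 [468.4 175.1 175.8] [-1.09  0.12  0.55  2.28  0.27  0.43  0.87] 0.154 [-0.4  0.1  0.1]
scene pred cap [420.3 190.7] nail [413.5 209.3]
side pred cap [268.7 143.2] nail [305.9 125.5]
wrist pred [318.6 192. ] [319.  386.9]
scene [([586.7, 5.3], 70), ([106.8, 74.9], 49), ([120.6, 73.9], 8), ([87.8, 77.9], 12), ([70.8, 80.4], 8), ([113.5, 79.2], 6), ([123.9, 82.1], 8), ([75.6, 82.9], 7), ([91.3, 90.3], 39), ([118.0, 84.6], 8), ([81.8, 87.9], 18), ([101.9, 86.9], 12), ([97.7, 87.8], 6), ([74.5, 90.4], 11), ([84.4, 93.8], 18), ([74.9, 95.9], 17), ([92.6, 103.0], 29), ([87.8, 109.0], 6), ([419.2, 191.2], 6), ([412.6, 211
side [([305.8, 128.1], 25), ([269.8, 145.1], 17), ([511.2, 395.3], 33), ([520.6, 398.3], 10)]
wrist [([318.5, 191.1], 844)]
travel [0.036 0.059 0.005] twist [ 0.001 -0.001 -0.002] rows 0.831819721723059 0.028604595700831185
```

View pics/c3.png

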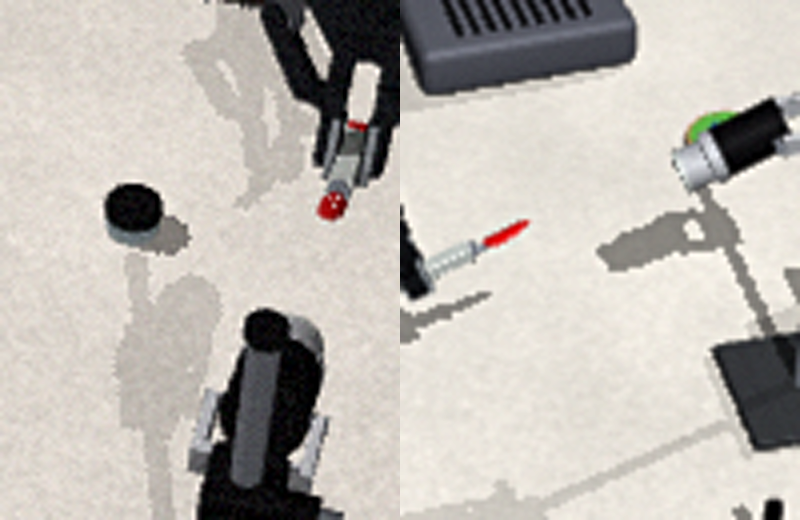

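The crop shows the red nail gripped clean, tip at side crop (527,223), pointing up toward the ring light at (690,165). The pads are on the handle only, and the painted side is up.

```bash
cat > off.py <<'E'
from h import *
from fin import L
def blobs(n,f,cap,nail):
    im=cv2.imread(f); h=cv2.cvtColor(im,cv2.COLOR_BGR2HSV); k=(((h[...,0]<8)|(h[...,0]>172))&(h[...,1]>130)&(h[...,2]>40)).astype(np.uint8)
    N,l,st,ce=cv2.connectedComponentsWithStats(k); out=[]
    for q in(cap,nail):
        i=1+np.argmin([np.hypot(*(ce[j]-q))+(50 if st[j,4]<4 else 0) for j in range(1,N)]); out.append(ce[i])
    i_n=i; ys,xs=np.where(l==i_n); return out[0],out[1],np.c_[xs,ys]
s=r.read_state(); T=R.from_rotvec(s['tcp_rot']).as_matrix(); g=s['position']-19*T[:,1]; ps,pd=cam('scene'),cam('side')
pc,pn=g-47*T[:,0],g+79*T[:,0]
cs,ns,_=blobs('scene','pics/m_scene.png',proj(ps,pc),proj(ps,pn)); cd,nd,pts=blobs('side','pics/m_side.png',proj(pd,pc),proj(pd,pn))
C,e1=tri([ray(ps,*cs),ray(pd,*cd)]); N,e2=tri([ray(ps,*ns),ray(pd,*nd)])
ax=(N-C)/np.linalg.norm(N-C)
print('len',np.linalg.norm(N-C),'miss',e1[0],e2[0]); print('cap in tool(from grasp)',(T.T@(C-g)).round(1),'nail',(T.T@(N-g)).round(1))
print('wand yaw pitch',np.degrees([np.arctan2(ax[1],ax[0]),np.arcsin(ax[2])]).round(1))
M=wr(4.5,22); d=M[:,0]; F=L-100*d; tip=N+19*ax; print('tip',tip.round(1),'in focus frame',(np.column_stack([d,M[:,2],-M[:,1]]).T@(tip-F)).round(1))
E
python3 off.py
```

```text
len 121.97552356361926 miss 1.4677271422337088 0.6618339905501317
cap in tool(from grasp) [-46.7   2.8  -1.7] nail [75.2  7.   0.9]
wand yaw pitch [ 5.7 19.8]
tip [551.6 180.9 221.7] in focus frame [-19.7  -1.4  21.7]
```

Call:
servo_tool(
  commands=[
    {"travel": [0, 0.025, 0.003], "twist": [0, 0, -0.008], "fingers": 1},
    {"travel": [0.005, 0.049, 0.003], "twist": [0, 0, -0.017], "fingers": 1},
    {"travel": [0.02, 0.049, 0.003], "twist": [0, 0, -0.017], "fingers": 1},
    {"travel": [0.03, 0.049, 0.003], "twist": [0, 0, -0.017], "fingers": 1},
    {"travel": [0.04, 0.049, 0.003], "twist": [0, 0, -0.017], "fingers": 1},
    {"travel": [0.04, 0.049, 0.003], "twist": [0, 0, -0.017], "fingers": 1},
    {"travel": [0.04, 0.049, 0.003], "twist": [0, 0, -0.017], "fingers": 1},
    {"travel": [0.04, 0.049, 0.003], "twist": [0, 0, -0.017], "fingers": 1},
  ],
)

```text
time_s: 7.05
position: [496.5, 177.9, 161.4]
tcp_rot: [-1.531, -0.38, -0.26]
contact_force: [0.9, 0.0, -0.6]
width: 0.153
```

```bash
python3 meas.py >/dev/null; python3 off.py
python3 - <<'E'
from h import *
s=r.read_state(); print(s['time_s'],s['position'],s['joint_pos'].round(2),s['width'],s['contact_force'])
S=cv2.imread('pics/m_scene.png'); D=cv2.imread('pics/m_side.png')
c=lambda I,x,y,w,h,k:cv2.resize(I[y:y+h,x:x+w],None,fx=k,fy=k,interpolation=cv2.INTER_CUBIC)
cv2.imwrite('pics/c4.png',cv2.convertScaleAbs(np.hstack([c(S,350,170,80,100,5),c(D,290,80,80,100,5)]),alpha=1.4))
E
```

```text
len 122.26907947674479 miss 1.1720417145172268 0.5063990283344508
cap in tool(from grasp) [-46.4   2.6  -3.7] nail [75.8  6.  -1.4]
wand yaw pitch [ 5.7 21.8]
tip [578.2 183.6 210.4] in focus frame [ 0.8 -0.8  1.2]
7.2 [496.35710489 178.14996911 161.28755285] [-1.03  0.19  0.53  2.27  0.23  0.34  0.91] 0.14488588467775165 [ 0.20713974  0.13625331 -0.15271012]
```

View pics/c4.png

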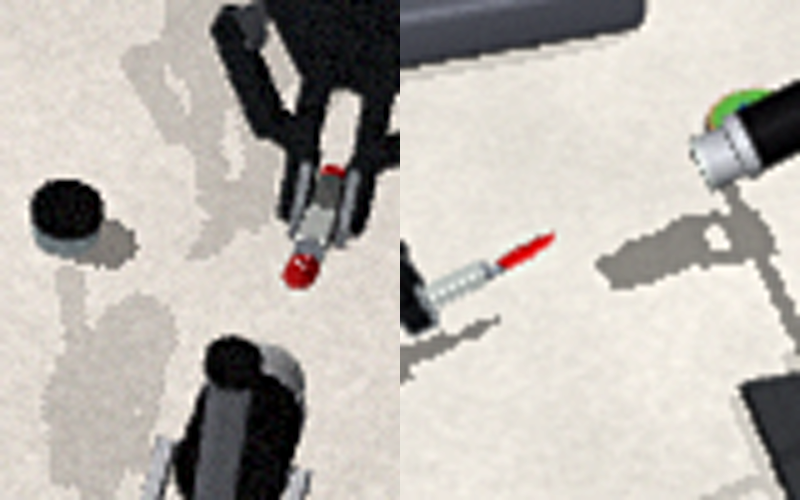

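In the last view the nail tip is at side crop (553,235), and its line runs into the middle of the ring light at (703,163). The gap of about 33 px is about 101 mm. Measured tip error in the focus frame is about (1, -1, 1) mm. Handing in.

Run:
```python
from h import *
s=r.read_state(); print(np.abs(s['joint_velocities']).max(),s['width']); print(r.job_done())
```

```text
0.0018202139364720327 0.14488588467775165
the job is handed in; nothing more can be done
None
```

I gripped the red wand by the middle of its handle, lifted it straight out of the rest, and handed in with it held still in front of the macro camera. The hand-in reported no verdict, so the figures below are my own measurements.

- **Position:** triangulating the last scene and side pictures puts the nail tip about 1 mm from the focus point on each axis. That is about 100 mm from the lens glass.
- **Alignment:** the wand is at yaw 5.7° and pitch 21.8°, against my estimate of about 4.5° and 22° for the camera axis. The painted side is up. I set roll by the tool's orientation only and did not measure it separately.
- **Stillness:** the highest joint speed at hand-in was 0.002 rad/s, the outside force was near zero, and the grip was firm on the handle.

Some checks disagreed slightly:
- **Wand in the pads:** the wand sits about 3–6 mm lower in the pads than I planned, and its nail end droops about 1.5°. I corrected for both.
- **Camera axis:** its yaw came out between 2.7° and 4.6°, and its pitch between 21° and 24°, depending on the method. Both are well inside tolerance.
- **Lens line:** in the side crop, the nail's line extended to the lens passes about 4 mm above its centre.
- **Closing the grip:** the tool read a brief outside force of up to 12 N per axis while the wand was still in its groove. It went away once the wand was lifted.
- **Other items:** I did not re-measure the other wands, the bottle or the jar after the lift.

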